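# Size a setting die in the stepped gauge

## Task

Take the brass setting die out of the red holder and try it in the stepped gauge, one hole after another from the smallest upward, pressing only gently, until it enters. Leave it upright and fully home in the first hole that takes it, shoulder resting on its rim, and let go. Leave the two spare dies and everything else where they are.

Things in the scene. Friction and masses are not known exactly. Their poses are not given: they have to be found in the camera images.
- gauge: aluminium staircase of four steps in a row along its y axis, fixed, each 58 (x) x 54 (y) mm, one blind hole amid each, growing toward +y. Origin: centre of its underside. A die's shank has 1 mm play in its own hole (shoulder stops on the rim, foot 12 mm below it), sits on the rim of the smaller ones, and sinks shoulder and all into larger ones. A die pressed on it with over 45 N spoils it
- hole1 (a point): centre of the mouth of hole 1 (lowest step, the smallest), 24 mm across, 24 mm above the table, in the top face of its step; blind hole 18 mm deep with 0.5 mm chamfer at the mouth
- hole2 (a point): centre of the mouth of hole 2 (second step), 29 mm across, 28 mm above the table, in the top face of its step; blind hole 18 mm deep with 0.5 mm chamfer at the mouth
- hole3 (a point): centre of the mouth of hole 3 (third step), 34 mm across, 32 mm above the table, in the top face of its step; blind hole 18 mm deep with 0.5 mm chamfer at the mouth
- hole4 (a point): centre of the mouth of hole 4 (highest step, the largest), 39 mm across, 36 mm above the table, in the top face of its step; blind hole 18 mm deep with 0.5 mm chamfer at the mouth
- red_holder: red block 64 x 64 x 22 mm fixed to the table, with one well 44 mm across and 18 mm deep (floor 4 mm above the table) in which the die to be sized stands loosely; its plate hides the shank. Origin: centre of its underside
- spare_holder: pale wooden block 144 (x) x 64 (y) x 22 mm fixed to the table with two such wells, 40 mm either side of the middle along its x axis, holding the two spare dies. Origin: centre of its underside
- die_a: one of three brass setting die, 74 mm tall, from the foot up: round shank 12 mm tall; shoulder 4 mm wider, to 20 mm; round plate 48 mm across, to 24 mm; steel stem 20 mm across. Shank 28, 33 or 38 mm: the three dies differ and it is not told which is which. 0.16 to 0.26 kg. Origin: centre of the foot's underside; z up the stem. It stands in one of the holders
- die_b: another brass setting die, 74 mm tall, from the foot up: round shank 12 mm tall; shoulder 4 mm wider, to 20 mm; round plate 48 mm across, to 24 mm; steel stem 20 mm across. Shank 28, 33 or 38 mm: the three dies differ and it is not told which is which. 0.16 to 0.26 kg. Origin: centre of the foot's underside; z up the stem. It stands in one of the holders
- die_c: another brass setting die, 74 mm tall, from the foot up: round shank 12 mm tall; shoulder 4 mm wider, to 20 mm; round plate 48 mm across, to 24 mm; steel stem 20 mm across. Shank 28, 33 or 38 mm: the three dies differ and it is not told which is which. 0.16 to 0.26 kg. Origin: centre of the foot's underside; z up the stem. It stands in one of the holders
- scissors: grey-handled scissors lying flat, about 200 mm long along its y axis, 80 mm over the handles, 10 mm high; origin at the pivot on the table; a bystander
- punch_pliers: red-handled revolving punch pliers lying flat, about 225 mm long along its x axis, 110 mm wide, 18 mm high; origin under the pivot; a bystander
- knife: small craft knife lying along its x axis, 155 mm long, 14 mm high; origin under its middle; a bystander
- rivet_tin: closed steel tin with blue lid, 70 mm across, 30 mm high; origin at the centre of its underside; a bystander
- mallet: wooden mallet lying flat, handle along its x axis, 235 mm long, head 85 mm wide and 48 mm high at +x; origin on the table under the handle; a bystander
- cream_jar: amber glass jar with black lid, 68 mm across, 78 mm high; origin at the centre of its underside; a bystander

How it is judged:
On the way, in this order (a step that is already met when the one before it is completed fails the run):
1. the die from the red holder is lifted clear of it (((distance between die_a and red_holder above 0.03 m and distance of die_a from where it was at the start of the episode above 0.025 m) or (distance between die_b and red_holder above 0.03 m and distance of die_b from where it was at the start of the episode above 0.025 m) or (distance between die_c and red_holder above 0.03 m and distance of die_c from where it was at the start of the episode above 0.025 m))), for 0.1 s.
2. it is tried in hole 1: foot set on the mouth, centred to 6 mm (((horizontal distance between die_a and hole1 below 0.006 m and z of die_a in the frame of hole1 below 0.0035 m and (contact force between die_a and gauge above 0.7 N or z of die_a in the frame of hole1 below -0.004 m)) or (horizontal distance between die_b and hole1 below 0.006 m and z of die_b in the frame of hole1 below 0.0035 m and (contact force between die_b and gauge above 0.7 N or z of die_b in the frame of hole1 below -0.004 m)) or (horizontal distance between die_c and hole1 below 0.006 m and z of die_c in the frame of hole1 below 0.0035 m and (contact force between die_c and gauge above 0.7 N or z of die_c in the frame of hole1 below -0.004 m)))), for 0.05 s.
3. then it is tried in hole 2: set on the mouth in the same way, or entered by 4 mm (((horizontal distance between die_a and hole2 below 0.006 m and z of die_a in the frame of hole2 below 0.0035 m and (contact force between die_a and gauge above 0.7 N or z of die_a in the frame of hole2 below -0.004 m)) or (horizontal distance between die_b and hole2 below 0.006 m and z of die_b in the frame of hole2 below 0.0035 m and (contact force between die_b and gauge above 0.7 N or z of die_b in the frame of hole2 below -0.004 m)) or (horizontal distance between die_c and hole2 below 0.006 m and z of die_c in the frame of hole2 below 0.0035 m and (contact force between die_c and gauge above 0.7 N or z of die_c in the frame of hole2 below -0.004 m)))), for 0.05 s.
4. then, if hole 2 did not take it, it is tried in hole 3 in the same way; if hole 2 took it, it is left fully home there (((horizontal distance between die_a and hole2 below 0.003 m and z of die_a in the frame of hole2 between -0.0145 and -0.0095 m and angle between die_a's own z axis and vertical below 0.08 rad and contact force between the fingers and die_a below 0.1 N) or (horizontal distance between die_b and hole2 below 0.003 m and z of die_b in the frame of hole2 between -0.0145 and -0.0095 m and angle between die_b's own z axis and vertical below 0.08 rad and contact force between the fingers and die_b below 0.1 N) or (horizontal distance between die_c and hole2 below 0.003 m and z of die_c in the frame of hole2 between -0.0145 and -0.0095 m and angle between die_c's own z axis and vertical below 0.08 rad and contact force between the fingers and die_c below 0.1 N) or ((horizontal distance between die_a and hole3 below 0.006 m and z of die_a in the frame of hole3 below 0.0035 m and (contact force between die_a and gauge above 0.7 N or z of die_a in the frame of hole3 below -0.004 m)) or (horizontal distance between die_b and hole3 below 0.006 m and z of die_b in the frame of hole3 below 0.0035 m and (contact force between die_b and gauge above 0.7 N or z of die_b in the frame of hole3 below -0.004 m)) or (horizontal distance between die_c and hole3 below 0.006 m and z of die_c in the frame of hole3 below 0.0035 m and (contact force between die_c and gauge above 0.7 N or z of die_c in the frame of hole3 below -0.004 m))))), for 0.05 s.
At the end, for the whole second after the job is handed in: the die that stood in the red holder stands in the smallest gauge hole its shank enters: within 3 mm of the hole's axis, foot 9.5 to 14.5 mm below the mouth (in too large a hole it sinks to 18 mm), within 0.08 rad of upright, at rest and released; the spare dies are within 15 mm of where they began (((((horizontal distance between die_a and hole2 below 0.003 m and z of die_a in the frame of hole2 between -0.0145 and -0.0095 m and angle between die_a's own z axis and vertical below 0.08 rad and contact force between the fingers and die_a below 0.1 N) or (horizontal distance between die_a and hole3 below 0.003 m and z of die_a in the frame of hole3 between -0.0145 and -0.0095 m and angle between die_a's own z axis and vertical below 0.08 rad and contact force between the fingers and die_a below 0.1 N) or (horizontal distance between die_a and hole4 below 0.003 m and z of die_a in the frame of hole4 between -0.0145 and -0.0095 m and angle between die_a's own z axis and vertical below 0.08 rad and contact force between the fingers and die_a below 0.1 N)) and linear speed of die_a below 0.02 m/s and horizontal distance between die_a and red_holder above 0.06 m and distance of each of die_b, die_c from where it was at the start of the episode below 0.015 m) or (((horizontal distance between die_b and hole2 below 0.003 m and z of die_b in the frame of hole2 between -0.0145 and -0.0095 m and angle between die_b's own z axis and vertical below 0.08 rad and contact force between the fingers and die_b below 0.1 N) or (horizontal distance between die_b and hole3 below 0.003 m and z of die_b in the frame of hole3 between -0.0145 and -0.0095 m and angle between die_b's own z axis and vertical below 0.08 rad and contact force between the fingers and die_b below 0.1 N) or (horizontal distance between die_b and hole4 below 0.003 m and z of die_b in the frame of hole4 between -0.0145 and -0.0095 m and angle between die_b's own z axis and vertical below 0.08 rad and contact force between the fingers and die_b below 0.1 N)) and linear speed of die_b below 0.02 m/s and horizontal distance between die_b and red_holder above 0.06 m and distance of each of die_a, die_c from where it was at the start of the episode below 0.015 m) or (((horizontal distance between die_c and hole2 below 0.003 m and z of die_c in the frame of hole2 between -0.0145 and -0.0095 m and angle between die_c's own z axis and vertical below 0.08 rad and contact force between the fingers and die_c below 0.1 N) or (horizontal distance between die_c and hole3 below 0.003 m and z of die_c in the frame of hole3 between -0.0145 and -0.0095 m and angle between die_c's own z axis and vertical below 0.08 rad and contact force between the fingers and die_c below 0.1 N) or (horizontal distance between die_c and hole4 below 0.003 m and z of die_c in the frame of hole4 between -0.0145 and -0.0095 m and angle between die_c's own z axis and vertical below 0.08 rad and contact force between the fingers and die_c below 0.1 N)) and linear speed of die_c below 0.02 m/s and horizontal distance between die_c and red_holder above 0.06 m and distance of each of die_a, die_b from where it was at the start of the episode below 0.015 m)) and horizontal distance between each of die_a, die_b, die_c and red_holder above 0.06 m); the robot touches nothing.
It fails at once if a die is pressed on the gauge with more than 45 N (contact force between any of die_a, die_b, die_c and gauge above 45 N).
It fails at once if a die is let sink (foot more than 15 mm below the mouth) into a hole too large for it ((horizontal distance between die_a and hole2 below 0.006 m and z of die_a in the frame of hole2 below -0.015 m) or (horizontal distance between die_a and hole3 below 0.006 m and z of die_a in the frame of hole3 below -0.015 m) or (horizontal distance between die_a and hole4 below 0.006 m and z of die_a in the frame of hole4 below -0.015 m) or (horizontal distance between die_b and hole2 below 0.006 m and z of die_b in the frame of hole2 below -0.015 m) or (horizontal distance between die_b and hole3 below 0.006 m and z of die_b in the frame of hole3 below -0.015 m) or (horizontal distance between die_b and hole4 below 0.006 m and z of die_b in the frame of hole4 below -0.015 m) or (horizontal distance between die_c and hole2 below 0.006 m and z of die_c in the frame of hole2 below -0.015 m) or (horizontal distance between die_c and hole3 below 0.006 m and z of die_c in the frame of hole3 below -0.015 m) or (horizontal distance between die_c and hole4 below 0.006 m and z of die_c in the frame of hole4 below -0.015 m)).
It fails at once if a spare die is moved by more than 20 mm (distance of each of die_a, die_b from where it was at the start of the episode above 0.02 m or distance of each of die_a, die_c from where it was at the start of the episode above 0.02 m or distance of each of die_b, die_c from where it was at the start of the episode above 0.02 m).
It fails at once if a bystander is moved by more than 30 mm (distance of any of scissors, punch_pliers, knife, rivet_tin, mallet, cream_jar from where it was at the start of the episode above 0.03 m).
It also fails if it takes over 72 s, if anything falls off the work surface, if the arm or the gripper's body presses on something with over 40 N, if the wrist force passes 120 N, or if a joint passes its speed limit or range.

## Robot

A 6-joint arm with a two-finger parallel gripper is mounted at the origin on the work surface. World frame = base frame: x ahead of the robot, y to its left, z up, the work surface at z = 0. Lengths are in m, angles in rad, forces in N, time in s.
With the tool pointing down it reaches from about 0.35 to 0.95 m from the base axis. Payload 17.4 kg.
Tool frame: the origin (TCP) lies where the fingers leave the gripper's body, on its centre line; the fingertips stand 84 mm ahead of it and the grasp point (between the pads) lies 65 mm ahead of it (bot.grip_depth is the distance from the TCP to the grasp point, in m); z points along the fingers, x is the direction in which the jaws open and shut, and the axes are right-handed (so a half turn about z gives the same grasp; the last joint's range is limited). The gripper opens to 93 mm and grips with 3 to 60 N. Pads are 15 mm wide; open, the fingers measure 128 mm over their backs; the gripper's body (75 mm by 188 mm) begins 65 mm behind the grasp point.
Start: joints at [1.281, 0.116, 1.442, -0, 1.584, -0.038], TCP at [0.168, 0.654, 0.303] pointing down, gripper open.
Joint ranges: [-2.83, 2.83], [-0.83, 2.19], [0.07, 2.5], [-1.14, 4.28], [0.01, 3], [-2.97, 2.97]. Speed limits (rad/s): [1.89, 1.89, 2.22, 3.14, 3.14, 3.14].

## Interface

Orientations are given as a 3x3 rotation matrix whose columns are the frame's x, y, z axes.
In Python, from plant import bot, eyes, models gives the robot as it stands. The module is installed in compiled form; this text tells all that it offers. Calls block until the motion is done:
- bot.move_to(position, orientation): joint-space move of the TCP to a pose.
- bot.move_straight(position, feed=0.15, orientation=None, stop_force=None): straight line of the TCP; orientation=None keeps the orientation; feed is the mean speed in m/s. With stop_force (N) it stops when the force on the tool has changed by that much, and returns True; else False.
- bot.goto_joints(angles): joint-space move.
- bot.open_jaws() and bot.gripper_close(f_grip=None): open the fingers fully, or close them until they stop; f_grip is the grip in N (None keeps the last).
- bot.dwell(seconds).
- bot.solve_ik(position, orientation): joint angles nearest the present ones, or None.
- eyes.grab_frame(name): name is "scene" or "top" or "wrist"; returns (picture, depth): 420x560x3 uint8, red, green, blue; 420x560 float32, m along the optical axis (not along the pixel's ray), 0 where there is no reading.
- eyes.camera_model(name): a dict with "mtx" (3x3 intrinsics, pixels), "R" (3x3) and "t" (3): a world point X has camera coordinates R X + t. Camera axes: x right, y down, z forward; pixel columns grow to the right and rows downward; lengths in m; the calibration is good to about 2 mm. A picture is of the moment at which its call begins: read the wrist's pose just before it. camera_model takes no time and is no camera call; for the wrist camera it gives the pose at the moment of the call.
A pose or a line that the arm cannot do raises bot.PlanningError and nothing moves.
- bot.close_job(): hands the job in, once; it reports no verdict.
Trained networks look in the newest picture that a camera, given by its name, has taken for a name from the list of things; names that differ only in an ending like _2 or _b are one class to them, and where a whole thing is asked for, a point or a joint stands for the part that bears it (a point fixed in the world has none). Each returns a list of dicts, best first, with "conf" (0 to 1); they miss things now and then, are a little off and sometimes report something else, mostly with a low value. They report only what shows in the picture. A call takes as long as a camera call.
- models.look_for(camera, query): "at" ([column, row] as shares, 0 to 1, of the picture: columns of its width, rows of its height, amid what is visible of it).
Readings, each from a call of its own:
- bot.read_t(): time.
- bot.read_q(): joint angles.
- bot.read_qvel(): joint speeds.
- bot.read_joint_torque(): joint torques, N m.
- bot.read_tcp_pos(): TCP position.
- bot.read_tool_rot(): TCP orientation.
- bot.read_contact_force(): force on the tool from outside, world axes, zero at the start.
- bot.read_moment(): the same for the moment, N m.
- bot.read_gripper_width(): opening from 0.0 (shut) to 1.0 (fully open).
Only numpy, scipy, OpenCV 4.12 (cv2) and the standard library are available. Lean on these libraries where they do the work, as an engineer would, in place of code of your own. Each camera call takes 0.05 s, during which the arm holds its last target. There are 200 camera calls.

## Working session

There is one attempt and no reset: what is moved stays moved. The work goes in short steps, each a Python script; the robot and the scene stay as the last script left them, time stands still between calls to the robot, and variables do not carry over. Pictures are saved under pics/ and viewed, about 8 in all and at most 12, crops included, and the job is handed in when it is done.

```bash
mkdir -p pics
cat > h.py <<'E'
import numpy as np, cv2
from plant import bot, eyes, models
def save(n,f): cv2.imwrite('pics/'+f,cv2.cvtColor(n,cv2.COLOR_RGB2BGR))
def cloud(d,c):
    v,u=np.mgrid[0:d.shape[0],0:d.shape[1]]
    K=c['mtx']; p=np.stack([(u-K[0,2])/K[0,0]*d,(v-K[1,2])/K[1,1]*d,d],-1)
    return (p-c['t'])@c['R']   # R^T (p-t)
E
python3 - <<'E'
from h import *
ims=[]
for n in ['scene','top']:
    c=eyes.camera_model(n); p,d=eyes.grab_frame(n); save(p,n+'.png'); np.savez(n,p=p,d=d,**c)
    X=cloud(d,c); print(n,c['mtx'][0,0],'cam at',-c['R'].T@c['t'])
    for q in ['gauge','red_holder','spare_holder','die_a','hole1','hole2','hole3','hole4','cream_jar','mallet']:
        for r in models.look_for(n,q)[:4]:
            if r['conf']<.3: continue
            u,v=int(r['at'][0]*560),int(r['at'][1]*420)
            print(q,round(r['conf'],2),u,v,X[v,u].round(3))
    ims.append(p)
print(bot.read_t())
E
```

```text
scene 415.65080808546395 cam at [0.96869054 0.4420515  1.00231124]
gauge 0.66 296 230 [ 0.557 -0.002  0.015]
gauge 0.6 243 289 [0.775 0.043 0.014]
red_holder 0.77 273 158 [ 0.437 -0.248  0.015]
red_holder 0.66 297 232 [0.558 0.004 0.013]
spare_holder 0.84 399 287 [0.471 0.297 0.02 ]
die_a 0.76 392 292 [0.51  0.3   0.052]
die_a 0.68 413 273 [0.426 0.298 0.041]
die_a 0.47 273 149 [ 0.433 -0.252  0.051]
hole1 0.62 272 150 [ 0.435 -0.255  0.045]
hole1 0.56 294 231 [0.57  0.005 0.033]
hole2 0.62 272 150 [ 0.435 -0.255  0.045]
hole2 0.56 294 231 [0.57  0.005 0.033]
hole3 0.62 272 150 [ 0.435 -0.255  0.045]
hole3 0.56 294 231 [0.57  0.005 0.033]
hole4 0.62 272 150 [ 0.435 -0.255  0.045]
hole4 0.56 294 231 [0.57  0.005 0.033]
cream_jar 0.76 263 106 [ 0.346 -0.409  0.066]
mallet 0.58 149 170 [ 0.761 -0.447  0.028]
mallet 0.33 298 232 [0.558 0.008 0.019]
top 428.01861248434085 cam at [ 0.36864455 -0.01513704  1.17555937]
gauge 0.72 281 214 [ 0.548 -0.014  0.033]
red_holder 0.89 362 253 [ 0.447 -0.234  0.022]
spare_holder 0.91 168 244 [0.463 0.289 0.022]
die_a 0.62 276 277 [ 0.38  -0.003  0.006]
die_a 0.6 164 259 [0.42  0.282 0.081]
die_a 0.57 368 260 [ 0.428 -0.249  0.025]
hole1 0.98 280 210 [ 0.559 -0.011  0.032]
hole2 0.98 280 210 [ 0.559 -0.011  0.032]
hole3 0.98 280 210 [ 0.559 -0.011  0.032]
hole4 0.98 280 210 [ 0.559 -0.011  0.032]
cream_jar 0.97 437 302 [ 0.322 -0.411  0.08 ]
cream_jar 0.7 276 275 [ 0.385 -0.003  0.006]
mallet 0.66 434 141 [ 0.771 -0.448  0.002]
1.1
```

View pics/top.png

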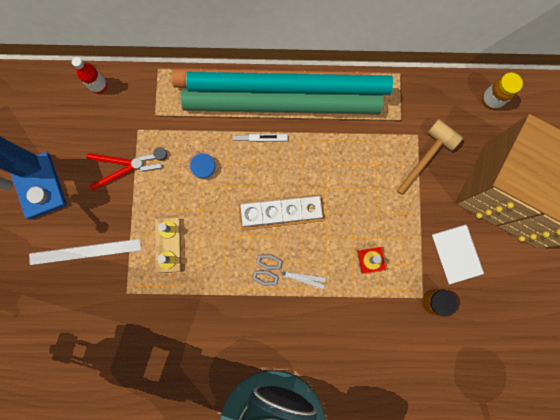

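View pics/scene.png

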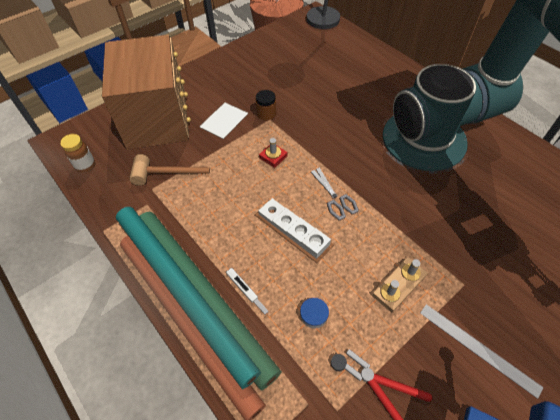

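Run:
```python
from h import *
print(bot.read_tool_rot().round(2).tolist())
R=np.array([[0,1,0],[1,0,0],[0,0,-1.]])
R=bot.read_tool_rot()
c=eyes.camera_model('wrist'); T=bot.read_tcp_pos()
print('cam in tool',(bot.read_tool_rot().T@(-c['R'].T@c['t']-T)).round(3), 'axis',(c['R'][2]@R).round(3))
off=-c['R'].T@c['t']-T; ax=c['R'][2]
# put the camera's optical axis through target at z=0.03, TCP z=0.33
z=0.33; 
yaw=0
Rd=np.array([[0,1,0],[1,0,0],[0,0,-1.]])  # jaws along world y
M=Rd@R.T
off=M@off; ax=M@ax
def look(tx,ty,name,z=.30):
    s=(z+off[2]-.04)/-ax[2]
    p=np.array([tx-off[0]-ax[0]*s,ty-off[1]-ax[1]*s,z])
    bot.move_to(p,Rd); bot.dwell(.2)
    c=eyes.camera_model('wrist'); im,d=eyes.grab_frame('wrist'); save(im,name+'.png'); np.savez(name,p=im,d=d,**c)
    print(name,p.round(3),bot.read_t())
for n,x,y in [('g1',.548,.02),('g2',.548,-.05),('r1',.432,-.23),('r2',.432,-.26)]:
    try: look(x,y,n)
    except bot.PlanningError as e: print(n,e)
a=np.vstack([np.hstack([cv2.imread(f'pics/{n}.png') for n in q]) for q in (('g1','g2'),('r1','r2'))])
cv2.imwrite('pics/m1.png',cv2.resize(a,(800,600)))
```

```text
[[0.25, 0.97, -0.0], [0.97, -0.25, -0.0], [-0.0, 0.0, -1.0]]
cam in tool [-0.001 -0.082 -0.082] axis [-0.     0.292  0.956]
g1 [0.525 0.021 0.3  ] 3.925
g2 [ 0.525 -0.049  0.3  ] 4.5583
r1 [ 0.409 -0.229  0.3  ] 5.675
r2 [ 0.409 -0.259  0.3  ] 6.175
```

View pics/m1.png

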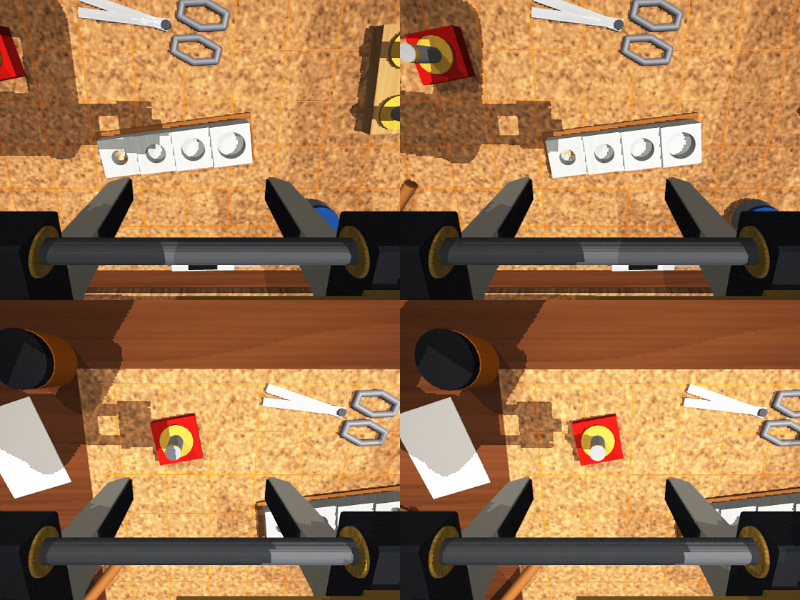

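```bash
cat > fit.py <<'E'
from h import *
from scipy.optimize import least_squares
def fg(n):
    f=np.load(n+'.npz'); X=cloud(f['d'],f).reshape(-1,3); u=np.tile(np.arange(560),420)
    m=(X[:,2]>.016)&(X[:,2]<.05)&(abs(X[:,0]-.548)<.06)&(abs(X[:,1]+.012)<.14)&(f['d'].ravel()>0)
    P=X[m]; (c,s,a)=cv2.minAreaRect(P[:,:2].astype(np.float32)); print(n,'rect',np.round(c,4),np.round(s,4),a,len(P))
    v=cv2.boxPoints((c,s,a)); e=[v[1]-v[0],v[2]-v[1]]; e=max(e,key=np.linalg.norm); e=e/np.linalg.norm(e); e*=np.sign(e[1])
    c=np.array(c); k=np.array([e[1],-e[0]])
    H=[];h=[.024,.028,.032,.036]
    Q=X[:,:2]-c; l=Q@e; w=Q@k
    for i in range(4):
        m=(abs(l-(i-1.5)*.054)<.024)&(abs(w)<.026)
        top=X[m&(abs(X[:,2]-h[i])<.004)]
        zt=np.median(top[:,2])
        # edge-of-hole points from mask of low pixels is biased; use nearest top points to the centre, circle fit robustly
        r=(.012,.0145,.017,.0195)[i]
        t=top[:,:2]; g=c+e*(i-1.5)*.054
        # find centre so that the circle of radius r contains fewest top pts: 
        def cost(p): return np.maximum(0,r-np.linalg.norm(t-p,axis=1)).sum()
        from scipy.optimize import minimize
        o=minimize(cost,g,method='Nelder-Mead',options=dict(initial_simplex=[g,g+[.004,0],g+[0,.004]]))
        H.append([*o.x,zt]); print('  hole',i+1,'rect',g.round(4),'circ',o.x.round(4),'z',zt.round(4),'cost',round(o.fun,4),len(t))
    return c,e
def fr(n):
    f=np.load(n+'.npz'); X=cloud(f['d'],f).reshape(-1,3)
    X=X[(f['d'].ravel()>0)&(np.hypot(X[:,0]-.435,X[:,1]+.245)<.06)]
    T=X[X[:,2]>.073]; B=X[(X[:,2]>.023)&(X[:,2]<.032)]; S=X[(X[:,2]>.036)&(X[:,2]<.07)]; H=X[(X[:,2]>.015)&(X[:,2]<.0245)]
    def circ(P,r):  
        o=least_squares(lambda p:np.linalg.norm(P[:,:2]-p,axis=1)-r,P[:,:2].mean(0),loss='soft_l1',f_scale=.001); return o.x.round(4),np.sqrt(2*o.cost/len(P)).round(5)
    print(n,'top',cv2.minEnclosingCircle(T[:,:2].astype(np.float32)),np.median(T[:,2]),len(T))
    print('  stem',circ(S,.010),len(S),' plate',cv2.minEnclosingCircle(B[:,:2].astype(np.float32)),np.median(B[:,2]))
    print('  holder',cv2.minAreaRect(H[:,:2].astype(np.float32)))
if __name__=='__main__':
    for n in 'g1','g2','top': fg(n)
    for n in 'r1','r2','top': fr(n)
E
python3 fit.py
```

```text
g1 rect [ 0.5575 -0.0146] [0.0591 0.2162] 7.582038402557373 10620
  hole 1 rect [ 0.5682 -0.0948] circ [ 0.568  -0.0946] z 0.0237 cost 0.0044 1814
  hole 2 rect [ 0.5611 -0.0413] circ [ 0.5608 -0.041 ] z 0.0276 cost 0.006 1714
  hole 3 rect [0.554  0.0122] circ [0.5535 0.0123] z 0.0316 cost 0.0034 1530
  hole 4 rect [0.5468 0.0657] circ [0.5465 0.0656] z 0.0356 cost 0.0055 1330
g2 rect [ 0.5575 -0.0144] [0.0592 0.2162] 7.589153289794922 10788
  hole 1 rect [ 0.5682 -0.0947] circ [ 0.568  -0.0946] z 0.0237 cost 0.0027 1814
  hole 2 rect [ 0.561  -0.0412] circ [ 0.5609 -0.0413] z 0.0276 cost 0.0036 1700
  hole 3 rect [0.5539 0.0123] circ [0.5536 0.0121] z 0.0316 cost 0.0053 1543
  hole 4 rect [0.5468 0.0659] circ [0.5465 0.0654] z 0.0356 cost 0.0096 1340
top rect [ 0.558  -0.0134] [0.059  0.2163] 7.51971960067749 1501
  hole 1 rect [ 0.5686 -0.0937] circ [ 0.5693 -0.0933] z 0.0241 cost 0.0 255
  hole 2 rect [ 0.5616 -0.0402] circ [ 0.5612 -0.0402] z 0.028 cost 0.0006 230
  hole 3 rect [0.5545 0.0133] circ [0.5543 0.0134] z 0.032 cost 0.0001 209
  hole 4 rect [0.5474 0.0669] circ [0.547
[... 438 characters left out ...]
98763954639435), 0.0430753156542778) 0.3151874888737055 19359
  stem (array([ 0.4279, -0.2608]), np.float64(0.00015)) 192  plate ((0.42886924743652344, -0.26041707396507263), 0.04257684201002121) 0.02753105914176979
  holder ((0.4288540184497833, -0.260598748922348), (0.0648704394698143, 0.06418458372354507), 10.452473640441895)
top top ((0.4284976124763489, -0.25940901041030884), 0.010650106705725193) 0.0776419121602565 51
  stem (array([ 0.4282, -0.2597]), np.float64(0.00031)) 18  plate ((0.43105995655059814, -0.25707247853279114), 0.042195241898298264) 0.026107545484162532
  holder ((0.42915230989456177, -0.2590993344783783), (0.06371403485536575, 0.06529049575328827), 10.298005104064941)
```

Run:
```python
from h import *
Rd=np.array([[0,1,0],[1,0,0],[0,0,-1.]])
p=np.array([.4279,-.2608,.0])
bot.move_to(p+[0,0,.20],Rd)
bot.move_straight(p+[0,0,.125],feed=.1,stop_force=8)
print('at',bot.read_tcp_pos().round(4))
bot.gripper_close(f_grip=40)
print('w',bot.read_gripper_width(),bot.read_contact_force().round(2))
bot.move_straight(p+[0,0,.22],feed=.12); bot.dwell(.3)
print('w',bot.read_gripper_width(),bot.read_contact_force().round(2),bot.read_t())
c=eyes.camera_model('wrist'); im,d=eyes.grab_frame('wrist'); save(im,'held.png'); np.savez('held',p=im,d=d,**c)
T=bot.read_tcp_pos(); X=cloud(d,c)-T; r=np.hypot(X[...,0],X[...,1]); m=(d>0)&(r<.035)
for z in np.arange(-.14,-.04,.008):
    q=X[m&(abs(X[...,2]-z)<.004)]
    if len(q): print(round(z,3),len(q),q.min(0).round(4),q.max(0).round(4))
```

```text
at [ 0.4282 -0.261   0.1257]
w 0.2110982867460052 [ 0.46  0.2  -0.77]
w 0.20722922119255055 [-0.49 -0.7  -2.67] 9.9417
-0.1 2355 [-0.0244 -0.0246 -0.1014] [ 0.0007  0.0231 -0.096 ]
-0.092 226 [-0.0218 -0.0187 -0.096 ] [-0.0022  0.0157 -0.088 ]
-0.084 374 [-0.0106 -0.0189 -0.088 ] [-0.0022  0.0174 -0.08  ]
-0.076 694 [-0.0107 -0.0244 -0.08  ] [-0.0019  0.0229 -0.072 ]
-0.068 832 [-0.0107 -0.0252 -0.072 ] [-0.0019  0.0237 -0.064 ]
-0.06 1002 [-0.0107 -0.0255 -0.064 ] [-0.002   0.0242 -0.056 ]
-0.052 1422 [-0.0108 -0.0261 -0.056 ] [ 0.01    0.0246 -0.048 ]
-0.044 2433 [-0.011  -0.0267 -0.048 ] [ 0.0098  0.0251 -0.04  ]
```

View pics/held.png

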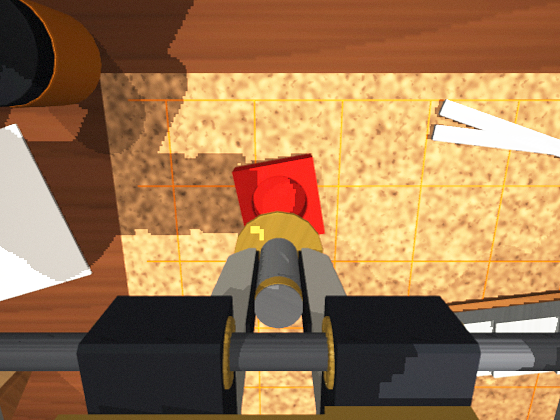

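```bash
cat > tryh.py <<'E'
from h import *
Rd=np.array([[0,1,0],[1,0,0],[0,0,-1.]])
H=np.array([[.5681,-.0947,.024],[.5609,-.0412,.028],[.5537,.0122,.032],[.5466,.0657,.036]])
B=np.array([.0005,.0007,0]); FOOT=.1215
def over(i,z=.02):
    p=H[i]+B+[0,0,FOOT+z]; T=bot.read_tcp_pos()
    bot.move_straight([T[0],T[1],max(T[2],p[2]+.005)],feed=.08)
    bot.move_straight([p[0],p[1],max(T[2],p[2])],feed=.15); bot.move_straight(p,feed=.1)
    bot.dwell(.2); e=bot.read_tcp_pos()-p; print('err',e.round(4)); return p-[0,0,z]
def press(p,low,f=4,feed=.012):
    F0=bot.read_contact_force()
    s=bot.move_straight(p+[0,0,-low],feed=feed,stop_force=f); bot.dwell(.15)
    T=bot.read_tcp_pos(); print('stop',s,'foot z',(T-p)[2].round(4),'xy',(T-p)[:2].round(4),'dF',(bot.read_contact_force()-F0).round(2),'M',bot.read_moment().round(3),'t',bot.read_t())
    return s
E
python3 - <<'E'
from tryh import *
p=over(0); press(p+[0,0,0],.004)
E
```

```text
err [ 0.0002 -0.      0.0007]
stop True foot z -0.0006 xy [ 0. -0.] dF [-0.33  0.46  7.45] M [0.027 0.05  0.002] t 14.4167
```

Run:
```python
from tryh import *
p=over(1); press(p,.0135)
```

```text
err [ 0.     -0.0003 -0.    ]
stop True foot z -0.0126 xy [-0. -0.] dF [ 0.38 -0.81  9.33] M [-0.005  0.041 -0.024] t 18.5333
```

Run:
```python
from tryh import *
bot.open_jaws(); bot.dwell(.3); print(bot.read_gripper_width(),bot.read_contact_force().round(2))
T=bot.read_tcp_pos(); bot.move_straight(T+[0,0,.1],feed=.1)
bot.move_straight([.525,-.03,.30],feed=.2); bot.dwell(.3)
c=eyes.camera_model('wrist'); im,d=eyes.grab_frame('wrist'); save(im,'end.png')
X=cloud(d,c).reshape(-1,3); X=X[(d.ravel()>0)&(np.hypot(X[:,0]-.561,X[:,1]+.041)<.04)]
for lo,hi in ((.034,.047),(.05,.06),(.06,.07),(.07,.076),(.076,.10)):
    q=X[(X[:,2]>lo)&(X[:,2]<hi)]
    if len(q): print(lo,len(q),q.min(0).round(4),q.max(0).round(4),'med z',np.median(q[:,2]).round(4))
print(bot.read_t(),bot.read_contact_force().round(2))
```

```text
0.9998933786676591 [0.02 0.61 0.6 ]
0.034 1147 [ 0.5373 -0.0648  0.036 ] [ 0.5809 -0.0182  0.047 ] med z 0.0396
0.05 67 [ 0.5509 -0.0501  0.0503] [ 0.5621 -0.0311  0.06  ] med z 0.0555
0.06 67 [ 0.551  -0.0506  0.0603] [ 0.5582 -0.032   0.0699] med z 0.0653
0.07 46 [ 0.5508 -0.0501  0.0703] [ 0.5573 -0.032   0.076 ] med z 0.0729
0.076 515 [ 0.5506 -0.0509  0.076 ] [ 0.5712 -0.0311  0.0916] med z 0.0894
22.1 [ 0.55 -0.46  0.76]
```

View pics/end.png

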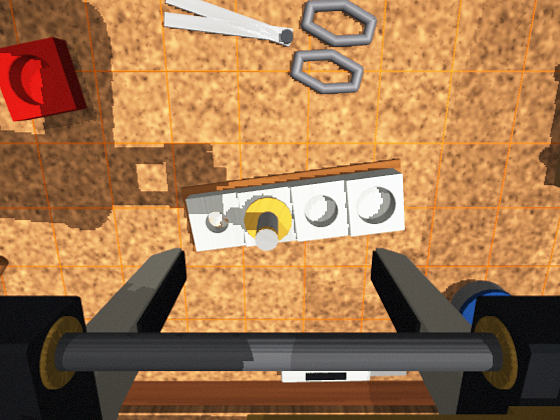

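The picture shows the die upright in hole 2, at about pixel (268, 222), and the red holder empty at the upper left. The stem top measures 89.4 mm against the 90 mm expected when it is fully home.

```bash
python3 -c "
from h import *
bot.close_job()"
```

```text
the job is handed in; nothing more can be done
```

The die from the red holder is now in hole 2, upright, fully home and released. I handed the job in at about 22 s; no verdict is reported.

- **Hole 1:** I set the die on the mouth with about 7 N. It stopped with its foot level with the rim and did not enter.
- **Hole 2:** It went in straight away. The shoulder stopped on the rim with the foot about 12.6 mm below the mouth, at about 9 N.
- **Final check after letting go:**
  - **Height:** the stem top was at 89.4 mm, against 90 mm expected when home. The wrist camera reads about 0.4 mm low.
  - **Position:** the stem axis was within 1 mm of the hole centre, and the stem showed no measurable tilt.
  - **Clearance:** the jaws were fully open and the arm was clear of everything.

No check failed. The wrist and top cameras disagreed by about 1 mm on the hole positions; I corrected for this using the die as seen in the gripper. I did not check the spare dies and bystanders again at the end, but the arm never worked near them.

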